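# Cam-lock an arena board to its corner clamp

### The job

On the lab bench, take the pine board that has the steel hook bolt and lay its bolt in the slot of the cam clamp, so that the hook sits in the open mouth of the cam. Then swing the cam's crank clockwise about half a turn until the hook has been drawn in and the board is clamped firmly against the stiff faces of the end stop, not just its spring plate: go by feel, stop as soon as it turns distinctly heavy, and do not over-tighten. Let go, and leave the plain board and the white jar where they are.

Things in the scene. Friction and masses are not known exactly. Their poses are not given: they have to be found in the camera images.
- clamp: Cam clamp screwed to the bench, dark steel base plate 135 x 100 x 6 mm. Origin: on the cam's axis at bench height; +x along the bolt slot, from the cam out to the board; z up. Two aluminium cheeks, tops 44 mm above the bench, leave a slot 11 mm wide, open at the top, centred on the x axis from x = 46 to 76 mm.
- cam: Steel cam disc 91 mm across; origin as the clamp's; its x axis is along the clamp's at angle 0. Starts 0 to 0.6 rad anticlockwise of that, mouth towards the slot; tightens clockwise from above, end 3.95 rad. Its spiral wall (12 to 27 mm high) catches a hook pin whose axis is within 32 mm of the cam axis and draws it in 4 mm per rad, from 35 mm. Hub 18 mm wide. It stays where left.
- knob_grip (a point): Middle of the crank's upright round black knob, 84 mm up: 17 mm wide, 58 to 102 mm high, spins freely, 50 mm from the cam axis along the cam's -y; it swings round the side away from the board. Force along its path: 2 N free, to 5 N on the spring plate, then (cam past 1.9 rad) climbing some 20 N per rad: right at 10 to 12 N (hook pull about 28 N), overstrained above 15 N (40 N).
- hook_board: The loose pine board 130 x 44 x 60 mm high (x, y, z), 0.2 to 0.4 kg, with an 8 mm steel hook bolt out of its -x end: straight along -x at height 34 mm as far as x = -133 mm, then bent down. Origin: centre of the underside of the wood. Clamped, its axes are parallel to the clamp's and its wood starts about 94 mm from the cam axis (origin about 159 mm), resting on the bench.
- hook_tip (a point): On the axis of the bent-down end of the bolt (8 mm thick, from 14 mm to 38 mm above the bench when the board stands on it): at x = -133 mm, y = 0, z = 18 mm in the board's frame.
- plain_board: A second loose pine board of the same size without any bolt; leave it alone. Origin: centre of its underside.
- slot_mouth (a point): Outer end of the slot, 86 mm from the cam axis, at the bolt's height (34 mm). Angled lead-ins widen the slot from 11 mm at x = 76 mm to about 20 mm here.
- stop_face (a point): Nominal place of the end stop, 94 mm from the cam axis: two stiff steel faces (12 N/mm), 17 to 30 mm either side of the x axis, 1 to 35 mm high, the bolt passes between; inside them a soft black spring plate in two parts 3.5 mm proud (1 N/mm). The real stop is set up to 2.2 mm nearer or farther along x; that is not reported, so where the cam gets tight must be felt.
- jar: White closed jar 60 mm across, 90 mm high, a bystander to leave alone. Origin: centre of its underside.
Things that resemble listed ones, but are neither listed nor needed, are in the scene too. Of the things that look like the clamp, the middle-sized one is meant.

How it is judged:
By the outcome, as a careful person would: the job done as asked, in the order asked, and still so for the second after the job is handed in, with the robot touching nothing.
It also fails if it takes over 72 s, if anything falls off the work surface, if the arm or the gripper's body presses on something with over 40 N, if the wrist force passes 120 N, or if a joint passes its speed limit or range.

### The arm

A 6-joint arm with a two-finger parallel gripper is mounted at the origin on the work surface. World frame = base frame: x ahead of the robot, y to its left, z up, the work surface at z = 0. Lengths are in m, angles in rad, forces in N, time in s.
With the tool pointing down it reaches from about 0.3 to 0.875 m from the base axis. Payload 6.4 kg.
Tool frame: the origin (TCP) lies midway between the tips of the shut fingers; the grasp point (between the pads) lies 19 mm behind it; x points along the fingers, y is the direction in which the jaws open and shut, and the axes are right-handed (so a half turn about x gives the same grasp; the last joint's range is limited). The gripper opens to 85 mm and grips with 20 to 120 N. Pads are 22 mm wide; open, the fingers measure 114 mm over their backs; the gripper's body (76 mm by 85 mm) begins 54 mm behind the grasp point. The pads swing forward as they close: fully open they stand 13 mm farther back than shut.
Start: joints at [1.067, 0.181, 1.607, -0, 1.354, -0.206], TCP at [0.169, 0.55, 0.195] pointing down, gripper open.
Joint ranges: [-2.99, 2.99], [-0.89, 2.07], [0.3, 2.58], [-1.14, 4.28], [0, 2.63], [-3.12, 3.12]. Speed limits (rad/s): [2.57, 2.57, 3.01, 3.14, 3.14, 3.14].

### API

Orientations are given as a unit quaternion [w, x, y, z].
In Python, from bench import ctrl gives the robot as it stands.
- The arm moves only by the tool step_arm, never from a script. Its argument "motion" is a list of rows, each a list of 7 numbers: the shift along the tool's x, y, z in mm, then the turn, a rotation vector about the tool's x, y, z in degrees, then the closure in counts, from 0 (fully open) to 255 (shut). In form: [[tx, ty, tz, rx, ry, rz, hand], ...]. A call has 1 to 10 rows; each row is the pose to reach, as a shift and turn from the pose commanded when the call began, along the tool's axes at that moment; what a row does not reach only later rows make up. A row lasts 1/8 s, in which the tool goes at most 62.5 mm and 10.7 degrees, less where a joint would pass 70% of its speed; a pose out of reach is approached as far as the arm can. A call with a gripper value outside its range is refused whole. The fingers move at their own pace and stop on an object; the grip force is fixed at half the most. Time passes only in rows, so rows that repeat a pose let the fingers close. It gives the time, the measured TCP pose, the force and the opening at its end, in the units of the state.
- ctrl.get_obs(): the state, without advancing time (a new reading comes with each control period).
- ctrl.camera(name): name is "scene" or "top" or "wrist"; returns (picture, depth): 384x512x3 uint8, red, green, blue; 384x512 float32, m along the optical axis (not along the pixel's ray), 0 where there is no reading.
- ctrl.camera_info(name): a dict with "fx", "fy", "cx", "cy" (pixels), "dist_coeffs" ([k1, k2, p1, p2, k3] as OpenCV has them; the pictures are not rectified), "T" (4x4, takes a point from camera to world coordinates); the wrist camera has in their place "hand_eye" (4x4, takes a point from camera to tool coordinates, whose origin is the TCP and whose axes are the tool frame's). Camera axes: x right, y down, z forward; pixel columns grow to the right and rows downward; lengths in m; the calibration is good to about 2 mm. A picture is of the moment at which its call begins: read the wrist's pose just before it. camera_info takes no time and is no camera call.
- ctrl.hand_in(): hands the job in, once; it reports no verdict.
The state is a dict: "time_s": time; "q": joint angles; "dq": joint speeds; "joint_efforts": joint torques, N m; "eef_pos": TCP position; "eef_rot": TCP orientation; "wrist_force": force on the tool from outside, world axes, zero at the start; "torque": the same for the moment, N m; "opening": opening from 0.0 (shut) to 1.0 (fully open).
Only numpy, scipy, OpenCV 4.12 (cv2) and the standard library are available. Lean on these libraries where they do the work, as an engineer would, in place of code of your own. Each camera call takes 0.05 s, during which the arm holds its last target. There are 200 camera calls.

## Working session

There is one attempt and no reset: what is moved stays moved. The work goes in short steps, Python scripts to look and compute and a tool call to move; the robot and the scene stay as the last step left them, time stands still between calls to the robot, and variables do not carry over. Pictures are saved under pics/ and viewed, about 8 in all and at most 12, crops included, and the job is handed in when it is done.

Besides the shell and the picture viewer there is one more tool, called after "Request:" by a JSON object that holds its "method" and its "body", one argument or row to a line. step_arm: Moves the arm, as the interface text tells. Its arguments: {"type":"object","properties":{"motion":{"type":"array","items":{"type":"array","items":{"type":"number"}}}},"required":["motion"]}

```bash
mkdir -p pics; ls; cat > h.py <<'E'
import numpy as np, cv2
from bench import ctrl
from scipy.spatial.transform import Rotation as R
def rot(o): q=o["eef_rot"]; return R.from_quat([q[1],q[2],q[3],q[0]])
def grab(name,fn=None):
    o=ctrl.get_obs(); im,d=ctrl.camera(name); ci=ctrl.camera_info(name)
    if name=="wrist":
        T=np.eye(4);T[:3,:3]=rot(o).as_matrix();T[:3,3]=o["eef_pos"];T=T@np.array(ci["hand_eye"])
    else: T=np.array(ci["T"])
    np.savez(f"{name}.npz",im=im,d=d,T=T,K=[ci["fx"],ci["fy"],ci["cx"],ci["cy"]],dist=ci["dist_coeffs"])
    if fn: cv2.imwrite(fn,im[:,:,::-1])
    return im,d
def load(name): return np.load(f"{name}.npz")
def ray(s,u,v):
    fx,fy,cx,cy=s["K"];Km=np.array([[fx,0,cx],[0,fy,cy],[0,0,1]])
    p=cv2.undistortPoints(np.array([[[u,v]]],float),Km,s["dist"])[0,0]
    return np.array([p[0],p[1],1])
def at(s,u,v,z=None):
    r=ray(s,u,v);T=s["T"]
    if z is None: r=r*s["d"][int(round(v)),int(round(u))]
    else:
        w=T[:3,:3]@r; r=r*((z-T[2,3])/w[2])
    return T[:3,:3]@r+T[:3,3]
def proj(s,P):
    fx,fy,cx,cy=s["K"];Km=np.array([[fx,0,cx],[0,fy,cy],[0,0,1]])
    Ti=np.linalg.inv(s["T"]);rv=cv2.Rodrigues(Ti[:3,:3])[0]
    return cv2.projectPoints(np.array(P,float).reshape(-1,1,3),rv,Ti[:3,3],Km,s["dist"])[0][:,0]
E
python3 - <<'E'
from h import *
a,_=grab("top"); b,_=grab("scene")
cv2.imwrite("pics/top.png",cv2.resize(a,(800,600),interpolation=cv2.INTER_CUBIC)[:,:,::-1])
cv2.imwrite("pics/scene.png",cv2.resize(b,(800,600),interpolation=cv2.INTER_CUBIC)[:,:,::-1])
o=ctrl.get_obs();print(o["eef_pos"],rot(o).as_matrix().round(3),o["wrist_force"],o["opening"])
s=load("top");print(s["T"].round(3),s["K"])
E
```

```text
pics
[0.16840998 0.54920595 0.1944508 ] [[-0.001  0.293  0.956]
 [-0.001  0.956 -0.293]
 [-1.    -0.002 -0.   ]] [-0.21937263  0.21094837 -0.11661098] 1.0008993961737767
[[ 0.007 -0.982  0.188  0.299]
 [-1.    -0.009 -0.01  -0.035]
 [ 0.011 -0.188 -0.982  0.98 ]
 [ 0.     0.     0.     1.   ]] [368.50905489 368.50905489 252.67986626 187.2158062 ]
```

View pics/top.png

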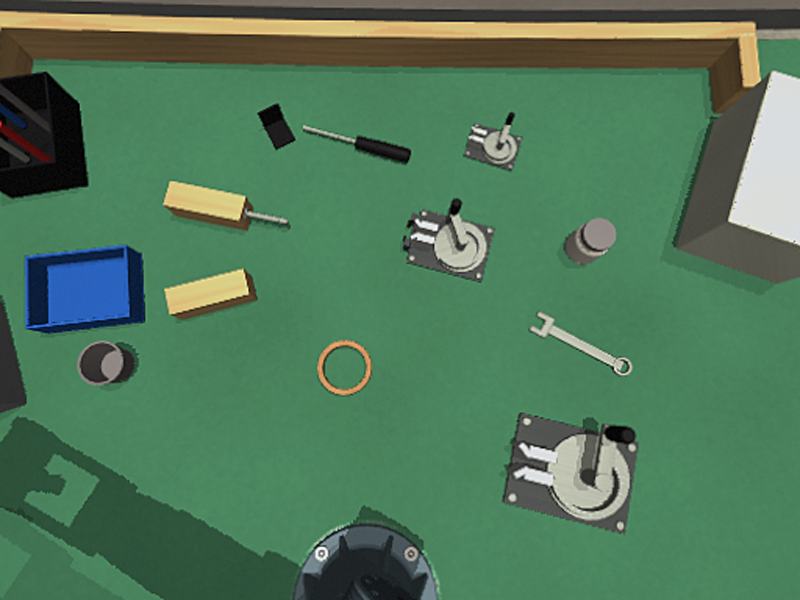

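View pics/scene.png

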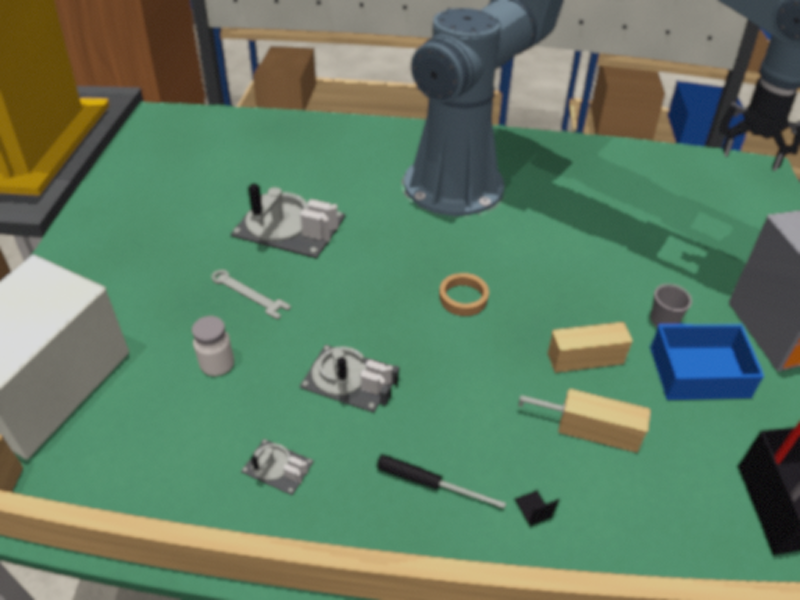

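The top view shows the hook board at about (207,205) with its hook at (288,224), the middle clamp at about (455,245), its knob at (455,207), the jar at (597,238) and the plain board at (210,293).

```bash
python3 - <<'E'
from h import *
s=load("top");k=.64
def f(n,u,v,z): print(n,(at(s,u*k,v*k,z)*1000).round(0), (at(s,u*k,v*k)*1000).round(0))
for u,v in [(172,182),(248,195),(243,220),(165,204)]: f("hb",u,v,.06)
f("hook",287,224,.036)
for u,v in [(423,209),(493,237),(482,281),(407,263)]: f("cl",u,v,.006)
f("hub",462,245,.03); f("knobtop",455,202,.102); f("jar",598,235,.09)
o=ctrl.get_obs();ci=ctrl.camera_info("wrist");print(np.array(ci["hand_eye"]).round(3),ci["fx"])
E
```

```text
hb [660. 329.  60.] [660. 329.  59.]
hb [639. 202.  60.] [661. 217.   1.]
hb [595. 208.  60.] [604. 215.  33.]
hb [621. 337.  60.] [621. 338.  59.]
hook [597. 140.  36.] [601. 142.  24.]
cl [637. -94.   6.] [638. -94.   2.]
cl [ 586. -217.    6.] [ 587. -217.    5.]
cl [ 507. -196.    6.] [ 509. -197.   -2.]
cl [538. -66.   6.] [540. -66.  -2.]
hub [ 565. -159.   30.] [ 560. -157.   47.]
knobtop [ 616. -139.  102.] [ 616. -140.  100.]
jar [ 566. -369.   90.] [ 566. -369.   89.]
[[-0.001 -0.315  0.949 -0.179]
 [ 1.    -0.001  0.001 -0.002]
 [ 0.     0.949  0.315 -0.081]
 [ 0.     0.     0.     1.   ]] 299.42614668463096
```

```bash
cat >> h.py <<'E'
def go(x,y,z,ang):
    "row from current measured pose to TCP (mm), tool down with tool z at ang deg in world"
    o=ctrl.get_obs();Rm=rot(o)
    a=np.radians(ang);X=np.array([0,0,-1.]);Z=np.array([np.cos(a),np.sin(a),0]);Y=np.cross(Z,X)
    Rt=R.from_matrix(np.stack([X,Y,Z],1))
    d=Rm.inv().apply(np.array([x,y,z])-np.array(o["eef_pos"])*1000)
    r=(Rm.inv()*Rt).as_rotvec(degrees=True)
    print("row",d.round(1),r.round(1),"t",o["time_s"],"q",np.round(o["q"],2),"F",np.round(o["wrist_force"],1))
E
python3 -c "
from h import *
go(620,240,230,-104)"
```

```text
row [ -35.5 -163.2  522.4] [86.9  0.1  0.1] t 0.1 q [ 1.07  0.18  1.61  0.    1.35 -0.21] F [-0.2  0.2 -0.1]
```

Request:
{"method": "step_arm", "body": {
  "motion": [
    [-35,-163,522,87,0,0,0],
    [-35,-163,522,87,0,0,0],
    [-35,-163,522,87,0,0,0],
    [-35,-163,522,87,0,0,0],
    [-35,-163,522,87,0,0,0],
    [-35,-163,522,87,0,0,0],
    [-35,-163,522,87,0,0,0],
    [-35,-163,522,87,0,0,0],
    [-35,-163,522,87,0,0,0],
    [-35,-163,522,87,0,0,0]
  ]
}}

```text
time_s: 1.35
eef_pos: [0.6221, 0.2377, 0.2292]
eef_rot: [-0.434, -0.558, -0.434, 0.559]
wrist_force: [-1.0, 0.6, 0.1]
opening: 1.0
```

```bash
python3 - <<'E'
from h import *
a,_=grab("wrist")
cv2.imwrite("pics/w1.png",cv2.resize(a,(800,600),interpolation=cv2.INTER_CUBIC)[:,:,::-1])
go(620,240,230,-104)
E
```

```text
row [-0.9 -0.6 -0.6] [-0.2  0.   0.1] t 1.4 q [0.19 0.36 1.32 0.   1.47 0.44] F [-0.  -0.3  0.2]
```

View pics/w1.png

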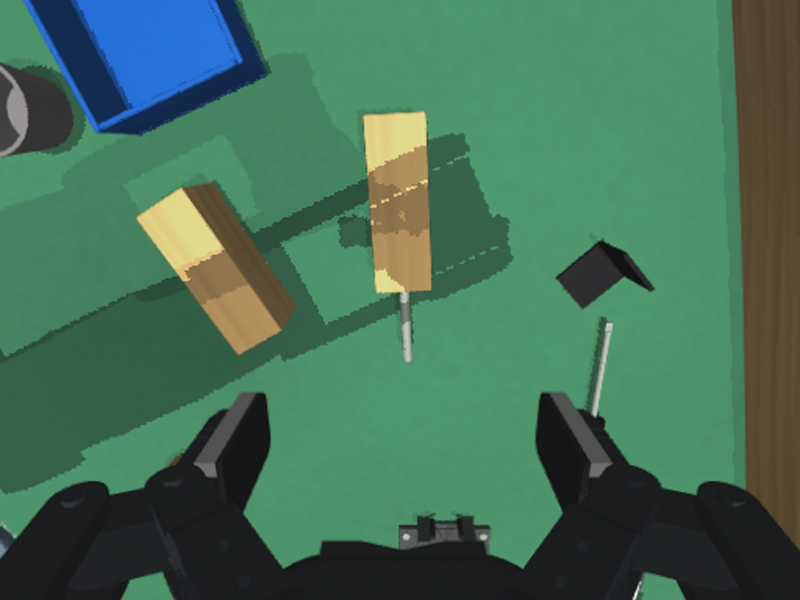

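The wrist view shows the board's top face corners at (364,115), (426,111), (431,290) and (376,292), and the hook end at (407,358).

```bash
python3 - <<'E'
from h import *
s=load("wrist");k=.64
P=[at(s,u*k,v*k,.06)*1000 for u,v in [(364,115),(426,111),(431,290),(376,292)]]
for p in P: print(p.round(1))
c=np.mean(P,0);e=(P[0]+P[1]-P[2]-P[3])[:2];print("c",c,"yaw",np.degrees(np.arctan2(e[1],e[0])),np.linalg.norm(e)/2)
h=at(s,407*k,354*k,.038)*1000;print(h,at(s,407*k,354*k)*1000)
d=c[:2]-h[:2];print(np.degrees(np.arctan2(d[1],d[0])),np.linalg.norm(d))
E
```

```text
[621.2 343.4  60. ]
[663.6 335.2  60. ]
[637.2 208.2  60. ]
[595.3 217.2  60. ]
c [629.33303613 276.00426512  60.        ] yaw 78.32295544961345 129.21883955795656
[603.57946359 150.3848027   38.        ] [603.64092487 150.65393072  38.6061706 ]
78.41418099056766 128.23219501191647
```

```bash
python3 - <<'E'
from h import *
go(629,276,130,-101.6);go(629,276,16,-101.6)
E
```

```text
row [ 99.1  -0.6 -37.8] [-2.6  0.   0.1] t 1.4 q [0.19 0.36 1.32 0.   1.47 0.44] F [-0.  -0.3  0.2]
row [213.1  -0.4 -37.8] [-2.6  0.   0.1] t 1.4 q [0.19 0.36 1.32 0.   1.47 0.44] F [-0.  -0.3  0.2]
```

Request:
{"method": "step_arm", "body": {
  "motion": [
    [50,-1,-38,-2.6,0,0,0],
    [100,-1,-38,-2.6,0,0,0],
    [140,-1,-38,-2.6,0,0,0],
    [180,-1,-38,-2.6,0,0,0],
    [213,-1,-38,-2.6,0,0,0],
    [213,-1,-38,-2.6,0,0,0],
    [213,-1,-38,-2.6,0,0,120],
    [213,-1,-38,-2.6,0,0,255],
    [213,-1,-38,-2.6,0,0,255],
    [213,-1,-38,-2.6,0,0,255]
  ]
}}

```text
time_s: 2.65
eef_pos: [0.63, 0.2784, 0.0201]
eef_rot: [0.448, 0.549, 0.447, -0.546]
wrist_force: [-0.8, 0.4, 5.9]
opening: 0.474
```

Request:
{"method": "step_arm", "body": {
  "motion": [
    [0,0,0,0,0,0,255],
    [0,0,0,0,0,0,255]
  ]
}}

```text
time_s: 2.9
eef_pos: [0.63, 0.2784, 0.0201]
eef_rot: [0.448, 0.549, 0.447, -0.546]
wrist_force: [-0.4, 0.5, 5.2]
opening: 0.472
```

```bash
python3 - <<'E'
from h import *
go(540,-300,240,-103)
E
```

```text
row [-220.9   27.6  584.3] [ 1.5 -0.1 -0.2] t 2.9 q [0.24 0.61 1.41 0.   1.12 0.44] F [-0.4  0.5  5.2]
```

Request:
{"method": "step_arm", "body": {
  "motion": [
    [-15,0,0,0,0,0,255],
    [-50,0,0,0,0,0,255],
    [-110,0,20,0,0,0,255],
    [-165,5,70,0,0,0,255],
    [-200,10,125,1,0,0,255],
    [-221,15,180,1,0,0,255],
    [-221,18,238,1.5,0,0,255],
    [-221,22,298,1.5,0,0,255],
    [-221,24,358,1.5,0,0,255],
    [-221,28,418,1.5,0,0,255]
  ]
}}

```text
time_s: 4.15
eef_pos: [0.5716, -0.1392, 0.2393]
eef_rot: [0.441, 0.553, 0.44, -0.553]
wrist_force: [1.3, -1.1, -3.4]
opening: 0.478
```

Request:
{"method": "step_arm", "body": {
  "motion": [
    [0,0,60,0,0,0,255],
    [0,0,115,0,0,0,255],
    [0,0,155,0,0,0,255],
    [0,0,166,0,0,0,255],
    [0,0,166,0,0,0,255],
    [0,0,166,0,0,0,255]
  ]
}}

```text
time_s: 4.9
eef_pos: [0.5357, -0.2977, 0.2385]
eef_rot: [0.441, 0.553, 0.441, -0.553]
wrist_force: [0.9, 0.6, -2.8]
opening: 0.469
```

```bash
python3 - <<'E'
from h import *
a,_=grab("wrist")
cv2.imwrite("pics/w2.png",cv2.resize(a,(800,600),interpolation=cv2.INTER_CUBIC)[:,:,::-1])
go(540,-300,240,-103)
E
```

```text
row [-1.5  4.7  1.4] [ 0.1 -0.  -0. ] t 4.95 q [-0.7   0.23  1.46  0.    1.45 -0.48] F [-0.7 -0.6 -2.8]
```

View pics/w2.png

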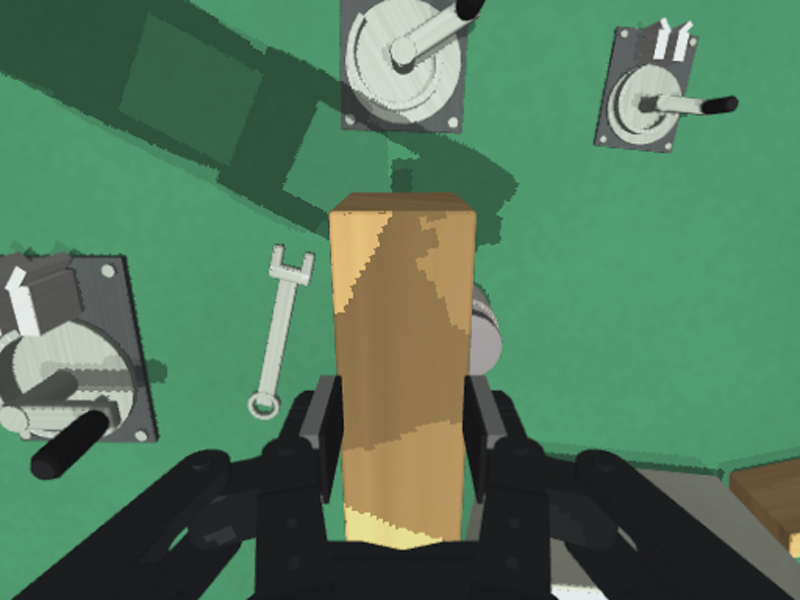

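Request:
{"method": "step_arm", "body": {
  "motion": [
    [0,0,-50,0,0,0,255],
    [0,0,-85,0,0,0,255],
    [0,0,-95,0,0,0,255],
    [0,0,-95,0,0,0,255],
    [0,0,-95,0,0,0,255],
    [0,0,-95,0,0,0,255]
  ]
}}

```text
time_s: 5.7
eef_pos: [0.5564, -0.2076, 0.2382]
eef_rot: [-0.44, -0.553, -0.44, 0.554]
wrist_force: [1.2, 0.4, -2.3]
opening: 0.472
```

```bash
python3 - <<'E'
from h import *
a,_=grab("wrist")
c=a[0:180,180:420]
cv2.imwrite("pics/w3.png",cv2.resize(c,(800,600),interpolation=cv2.INTER_CUBIC)[:,:,::-1])
go(540,-300,240,-103)
E
```

```text
row [-1.8  4.9 93.8] [-0.  0.  0.] t 5.75 q [-0.56  0.19  1.51 -0.    1.44 -0.33] F [-0.3  0.7 -2.6]
```

View pics/w3.png

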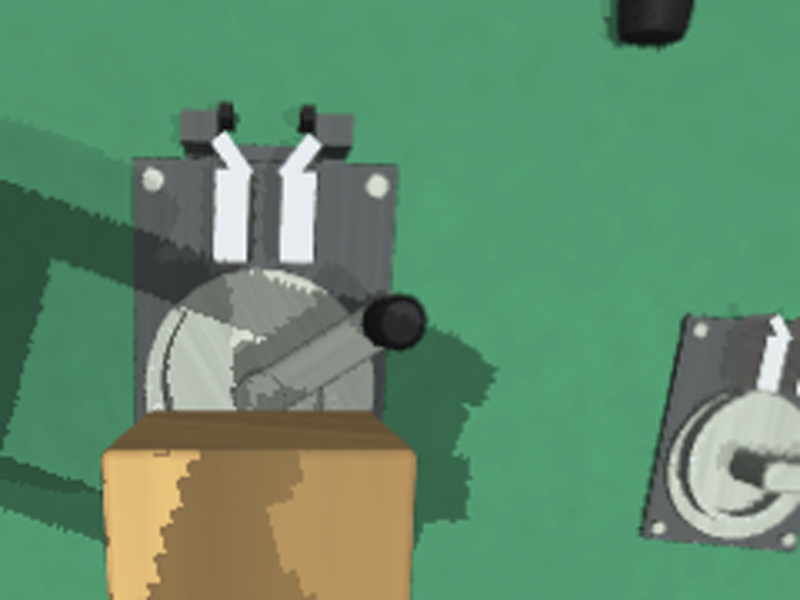

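```bash
python3 - <<'E'
from h import *
s=load("wrist")
def p(u,v,z): 
    u=180+u/3.3333;v=v/3.3333
    return at(s,u,v,z)[:2]*1000
A=(p(247,262,.044)+p(280,262,.044))/2; B=(p(251,170,.044)+p(283,172,.044))/2
L=(p(218,137,.044)+p(316,140,.044))/2
C1,C2=p(135,158,.006),p(397,165,.006); C3=p(135,410,.006)
bolt=[p(152,180,.008),p(377,186,.008)]
ang=lambda d:np.degrees(np.arctan2(d[1],d[0]))
print("A",A,"B",B,"AB",np.linalg.norm(B-A),ang(B-A),"L",L,np.linalg.norm(L-A),ang(L-A))
print("gap",np.linalg.norm(p(247,262,.044)-p(280,262,.044)))
print("base",C1,C2,np.linalg.norm(C1-C2),ang(C1-C2)+0,"left edge",ang(C1-C3),"boltline",ang(bolt[0]-bolt[1]),"mid",(C1+C2)/2)
e=np.array([np.cos(np.radians(76)),np.sin(np.radians(76))])
for a in (74,75,76,77,78):
    e=np.array([np.cos(np.radians(a)),np.sin(np.radians(a))]); print(a,"axis",A-46*e,B-76*e,L-86*e)
print("knob",p(396,316,.102),"stops",p(226,118,.03),p(309,119,.03))
E
```

```text
A [ 580.01560298 -112.04861906] B [587.77538167 -83.69489613] AB 29.39639041641161 74.69421366255438 L [590.05613646 -73.77330459] 39.570342560890715 75.30113066577412
gap 11.576582825107524
base [541.8979083  -63.30296307] [637.43469584 -87.90925331] 98.65468713646743 165.55690361715716 left edge 74.88016800716858 boltline 165.54877813586404 mid [589.66630207 -75.60610819]
74 axis [ 567.33628461 -156.26665707] [ 566.82694263 -156.75078502] [ 566.35132386 -156.44181044]
75 axis [ 568.1099269  -156.48120707] [ 568.10513425 -157.10525893] [ 567.79769858 -156.84292565]
76 axis [ 568.88719578 -156.68222247] [ 569.38931761 -157.43737133] [ 569.25085343 -157.21873705]
77 axis [ 569.66785448 -156.86964204] [ 570.67910154 -157.74702105] [ 570.71034578 -157.56913016]
78 axis [ 570.4516652  -157.04340869] [ 571.97409317 -158.03411379] [ 572.17573105 -157.89399825]
knob [ 614.43913751 -138.7086497 ] stops [578.14239671 -62.01969863] [606.40480392 -68.88798623]
```

```bash
python3 - <<'E'
from h import *
s=load("wrist");o=ctrl.get_obs();Rm=rot(o);t=np.array(o["eef_pos"])*1000
for u,v in [(105,452),(415,452),(250,460),(260,580)]:
    u=180+u/3.3333;v=v/3.3333
    print(Rm.inv().apply(at(s,u,v)*1000-t).round(1), Rm.inv().apply(at(s,u,v,.280)*1000-t).round(1))
print(Rm.as_matrix().round(3))
E
```

```text
[-40.4 -21.8 -61.8] [-41.8 -21.5 -62. ]
[238.2  64.6 -26.7] [-41.8  20.8 -62. ]
[-41.4  -1.8 -60.8] [-41.8  -1.8 -60.9]
[-41.9  -0.4 -44. ] [-41.8  -0.4 -44. ]
[[-0.     0.974 -0.226]
 [-0.    -0.226 -0.974]
 [-1.    -0.     0.   ]]
```

```bash
python3 - <<'E'
from h import *
go(629.4,76,238,-104.7);go(629.4,76,24,-104.7)
E
```

```text
row [ 2.000e-01  7.200e+00 -2.927e+02] [1.7 0.  0. ] t 5.75 q [-0.56  0.19  1.51 -0.    1.44 -0.33] F [-0.3  0.7 -2.6]
row [ 214.2    7.2 -292.7] [1.7 0.  0. ] t 5.75 q [-0.56  0.19  1.51 -0.    1.44 -0.33] F [-0.3  0.7 -2.6]
```

Request:
{"method": "step_arm", "body": {
  "motion": [
    [0,7,-60,1.7,0,0,255],
    [0,7,-120,1.7,0,0,255],
    [0,7,-180,1.7,0,0,255],
    [0,7,-240,1.7,0,0,255],
    [0,7,-280,1.7,0,0,255],
    [0,7,-293,1.7,0,0,255],
    [40,7,-293,1.7,0,0,255],
    [90,7,-293,1.7,0,0,255],
    [130,7,-293,1.7,0,0,255],
    [150,7,-293,1.7,0,0,255]
  ]
}}

```text
time_s: 7.0
eef_pos: [0.6275, 0.0761, 0.0854]
eef_rot: [-0.431, -0.559, -0.433, 0.561]
wrist_force: [-0.3, -0.4, -3.4]
opening: 0.475
```

Request:
{"method": "step_arm", "body": {
  "motion": [
    [30,0,0,0,0,0,255],
    [50,0,0,0,0,0,255],
    [60,0,0,0,0,0,255],
    [60,0,0,0,0,0,255],
    [60,0,0,0,0,0,255]
  ]
}}

```text
time_s: 7.62
eef_pos: [0.6303, 0.0773, 0.0296]
eef_rot: [0.433, 0.56, 0.432, -0.559]
wrist_force: [1.0, 0.7, -2.8]
opening: 0.475
```

```bash
python3 - <<'E'
from h import *
a,_=grab("top")
c=a[110:200,130:340]
cv2.imwrite("pics/t2.png",cv2.resize(c,(800,343),interpolation=cv2.INTER_CUBIC)[:,:,::-1])
go(629.4,76,24,-104.7)
E
```

```text
row [ 5.7 -0.5  1.5] [ 0.  -0.  -0.1] t 7.675 q [-0.06  0.49  1.56 -0.    1.09  0.19] F [-0.1 -0.3 -2.4]
```

View pics/t2.png

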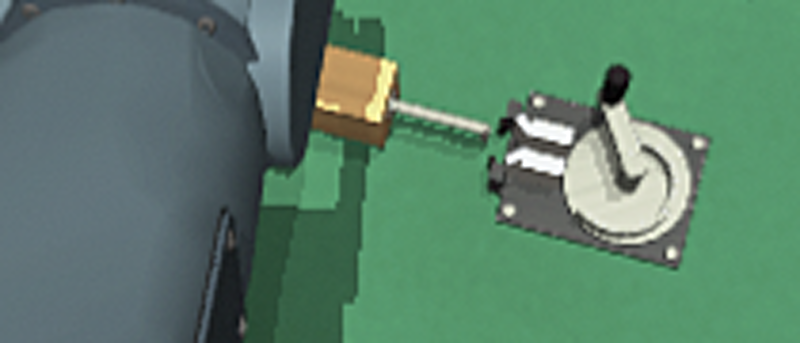

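The bolt points straight at the slot, with the hook end at (487,130) and the slot gap at about (540,146). Next I lower the board and slide it in.

Request:
{"method": "step_arm", "body": {
  "motion": [
    [3,0,0,0,0,0,255],
    [6,-0.5,5,0,0,0,255],
    [6,-0.5,12,0,0,0,255],
    [6,-0.5,20,0,0,0,255],
    [6,-0.5,28,0,0,0,255],
    [6,-0.5,34,0,0,0,255],
    [6,-0.5,36,0,0,0,255]
  ]
}}

```text
time_s: 8.55
eef_pos: [0.6195, 0.0421, 0.0224]
eef_rot: [0.432, 0.56, 0.432, -0.56]
wrist_force: [-0.7, -0.7, -3.8]
opening: 0.473
```

Request:
{"method": "step_arm", "body": {
  "motion": [
    [0,0,5,0,0,0,255],
    [0,0,11,0,0,0,255],
    [0,0,17,0,0,0,255],
    [0,0,22,0,0,0,255],
    [0,0,27,0,0,0,255],
    [0,0,29,0,0,0,255]
  ]
}}

```text
time_s: 9.3
eef_pos: [0.6121, 0.0142, 0.0223]
eef_rot: [-0.432, -0.56, -0.432, 0.56]
wrist_force: [-0.7, -0.3, -2.3]
opening: 0.474
```

```bash
python3 - <<'E'
from h import *
go(610.4,3.5,22,-104.7)
E
```

```text
row [ 0.3  1.  10.8] [0. 0. 0.] t 9.3 q [-0.17  0.46  1.62 -0.    1.05  0.09] F [-0.7 -0.3 -2.3]
```

Request:
{"method": "step_arm", "body": {
  "motion": [
    [0,0.5,4,0,0,0,255],
    [0,0.5,8,0,0,0,255],
    [0,0.5,10.5,0,0,0,255],
    [0,0.5,10.5,0,0,0,255],
    [1.5,0.5,10.5,0,0,0,255],
    [1.5,0.5,10.5,0,0,0,255]
  ]
}}

```text
time_s: 10.05
eef_pos: [0.61, 0.0045, 0.0206]
eef_rot: [-0.432, -0.56, -0.432, 0.56]
wrist_force: [-0.3, 0.8, -3.5]
opening: 0.474
```

```bash
python3 - <<'E'
from h import *
a,_=grab("top");b,_=grab("scene")
c=cv2.resize(a[110:200,200:340],(800,514),interpolation=cv2.INTER_CUBIC)
cv2.imwrite("pics/t3.png",c[:,:,::-1])
go(610.4,3.5,22,-104.7)
E
```

```text
row [-1.3  0.7  0.8] [0. 0. 0.] t 10.15 q [-0.19  0.46  1.63 -0.    1.05  0.07] F [-0.   0.5 -3.2]
```

View pics/t3.png

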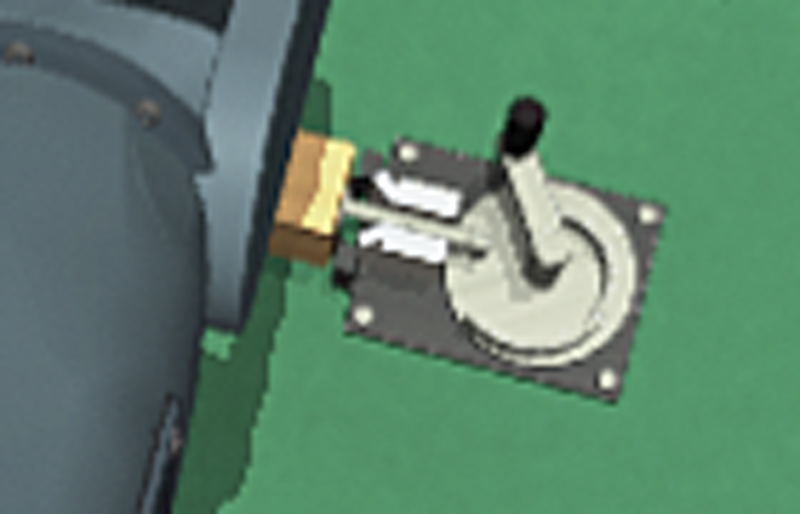

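Request:
{"method": "step_arm", "body": {
  "motion": [
    [0,0,1,0,0,0,255],
    [0,0,2,0,0,0,255],
    [1,0,2,0,0,0,255],
    [1.5,0,2,0,0,0,255],
    [1.5,0,2,0,0,0,255]
  ]
}}

```text
time_s: 10.78
eef_pos: [0.6098, 0.0027, 0.0201]
eef_rot: [0.432, 0.56, 0.432, -0.56]
wrist_force: [-2.2, 3.2, 4.9]
opening: 0.475
```

Request:
{"method": "step_arm", "body": {
  "motion": [
    [-0.5,0,0,0,0,0,200],
    [-0.5,0,0,0,0,0,0],
    [-0.5,0,0,0,0,0,0],
    [-0.5,0,0,0,0,0,0],
    [-10,0,0,0,0,0,0],
    [-50,0,0,0,0,0,0],
    [-110,0,0,0,0,0,0],
    [-170,0,0,0,0,0,0],
    [-190,0,0,0,0,0,0]
  ]
}}

```text
time_s: 11.9
eef_pos: [0.6121, 0.0019, 0.2154]
eef_rot: [0.434, 0.562, 0.43, -0.558]
wrist_force: [0.6, -0.1, -0.5]
opening: 1.004
```

```bash
python3 - <<'E'
from h import *
go(570,-120,210,-104.7)
E
```

```text
row [  5.2  -9.9 128.6] [ 0.  -0.  -0.5] t 11.9 q [-0.19  0.24  1.5  -0.    1.4   0.07] F [ 0.6 -0.1 -0.5]
```

```bash
python3 - <<'E'
from h import *
go(535,-160,230,-155)
E
```

```text
row [-15.  -33.5 176.2] [50.3 -0.2 -0.5] t 11.9 q [-0.19  0.24  1.5  -0.    1.4   0.07] F [ 0.6 -0.1 -0.5]
```

Request:
{"method": "step_arm", "body": {
  "motion": [
    [-15,-33,176,50,0,0,0],
    [-15,-33,176,50,0,0,0],
    [-15,-33,176,50,0,0,0],
    [-15,-33,176,50,0,0,0],
    [-15,-33,176,50,0,0,0],
    [-15,-33,176,50,0,0,0],
    [-15,-33,176,50,0,0,0]
  ]
}}

```text
time_s: 12.78
eef_pos: [0.5329, -0.1593, 0.224]
eef_rot: [-0.156, -0.689, -0.156, 0.69]
wrist_force: [0.3, 0.7, -0.6]
opening: 1.002
```

```bash
python3 - <<'E'
from h import *
a,_=grab("wrist")
cv2.imwrite("pics/w4.png",cv2.resize(a,(800,600),interpolation=cv2.INTER_CUBIC)[:,:,::-1])
go(535,-160,230,-155)
E
```

```text
row [-5.9  1.5 -1.5] [0.5 0.  0. ] t 12.825 q [-0.5   0.12  1.62 -0.    1.4   0.62] F [-0.1  0.9 -0. ]
```

View pics/w4.png

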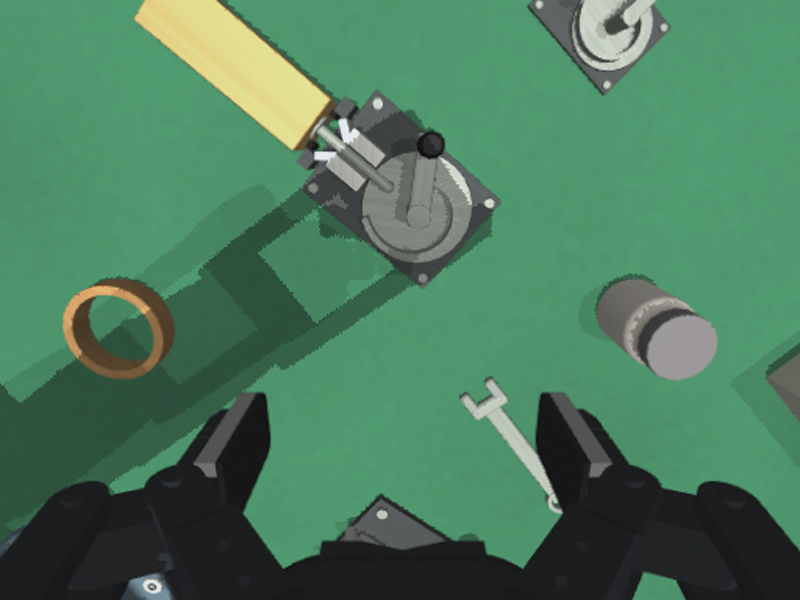

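```bash
python3 - <<'E'
from h import *
s=load("wrist");k=.64
f=lambda u,v,z=None:(at(s,u*k,v*k,z)*1000).round(1)
print("knob",f(431,143,.102),f(431,143),"hub",f(418,214),"hook",f(388,186),f(388,186,.038))
C=[f(*p,.006) for p in [(377,92),(497,203),(424,287),(303,187)]];print(C)
print("pred px axis",proj(s,[[.5683,-.1568,.058]])/k)
E
```

```text
knob [ 615.8 -139.9  102. ] [ 615.8 -139.9  102.5] hub [ 569.  -155.5   57.2] hook [ 576.4 -127.2   40.5] [ 576.2 -127.2   38. ]
[array([635.2, -89.3,   6. ]), array([ 600.5, -215.5,    6. ]), array([ 508.6, -192.8,    6. ]), array([542.8, -64.1,   6. ])]
pred px axis [[419.22588596 215.85349777]]
```

```bash
python3 - <<'E'
from h import *
s=load("wrist");k=.64
a=np.radians(75.3);e=np.array([np.cos(a),np.sin(a)]);n=np.array([-e[1],e[0]]);ax=np.array([568.5,-156.5])
for p in [(332,98,.06),(295,150,.06),(388,186,.038),(325,122,.037)]:
    d=at(s,p[0]*k,p[1]*k,p[2])[:2]*1000-ax; print(p,(d@e).round(1),(d@n).round(1))
go(615.3,-139.5,110,-155);go(615.3,-139.5,66,-155)
E
```

```text
(332, 98, 0.06) 97.1 -22.2
(295, 150, 0.06) 96.3 21.3
(388, 186, 0.038) 30.3 -0.1
(325, 122, 0.037) 94.9 -5.5
row [114.   17.6 -82.8] [0.5 0.  0. ] t 12.825 q [-0.5   0.12  1.62 -0.    1.4   0.62] F [-0.1  0.9 -0. ]
row [158.   17.6 -82.9] [0.5 0.  0. ] t 12.825 q [-0.5   0.12  1.62 -0.    1.4   0.62] F [-0.1  0.9 -0. ]
```

Request:
{"method": "step_arm", "body": {
  "motion": [
    [30,17.5,-50,0,0,0,0],
    [60,17.5,-83,0,0,0,0],
    [80,17.5,-83,0,0,0,0],
    [110,17.5,-83,0,0,0,0],
    [140,17.5,-83,0,0,0,0],
    [158,17.5,-83,0,0,0,0],
    [158,17.5,-83,0,0,0,0],
    [158,17.5,-83,0,0,0,120],
    [158,17.5,-83,0,0,0,200]
  ]
}}

```text
time_s: 13.95
eef_pos: [0.6166, -0.1403, 0.0679]
eef_rot: [0.156, 0.691, 0.155, -0.689]
wrist_force: [0.8, -0.0, -0.5]
opening: 0.604
```

Request:
{"method": "step_arm", "body": {
  "motion": [
    [0,0,0,0,0,0,255],
    [0,0,0,0,0,0,255],
    [0,0,0,0,0,0,255],
    [0,0,0,0,0,0,255]
  ]
}}

```text
time_s: 14.45
eef_pos: [0.6156, -0.1398, 0.0663]
eef_rot: [-0.155, -0.69, -0.155, 0.69]
wrist_force: [0.5, -0.2, -0.4]
opening: -0.003
```

```bash
cat >> h.py <<'E'
AX=np.array([568.5,-156.5])
def st():
    o=ctrl.get_obs();p=np.array(o["eef_pos"])*1000;d=p[:2]-AX;F=np.array(o["wrist_force"]);th=np.arctan2(d[1],d[0])
    er=d/np.linalg.norm(d);et=np.array([er[1],-er[0]])
    print("t",o["time_s"],"th",np.degrees(th).round(1),"r",np.linalg.norm(d).round(1),"z",p[2].round(1),"Fr",(F[:2]@er).round(1),"Ft",(F[:2]@et).round(1),"Fz",F[2].round(1),"op",round(o["opening"],3),"cam",(np.radians(75.3-90)-th+0).round(2)%6.283)
    return o,p,th
def arc(th0,dths,r,off=(0,0)):
    "rows along circle: world angles th0-dths (deg), relative to commanded start at th0"
    o=ctrl.get_obs();Rm=rot(o);a0=np.radians(th0);c0=r*np.array([np.cos(a0),np.sin(a0),0])
    for dt in dths:
        a=np.radians(th0-dt);d=Rm.inv().apply(r*np.array([np.cos(a),np.sin(a),0])-c0);print(dt,d.round(1))
E
python3 - <<'E'
from h import *
o,p,th=st()
arc(np.degrees(th),[3,7,11,15,20,25,30],50)
E
```

```text
t 14.45 th 19.6 r 49.9 z 66.3 Fr 0.4 Ft 0.4 Fz -0.4 op -0.003 cam 5.683000000000001
3 [-0.   2.6  0.3]
7 [-0.  6.  1.]
11 [-0.   9.4  1.9]
15 [-0.  12.7  3. ]
20 [-0.  16.7  4.7]
25 [-0.  20.6  6.8]
30 [-0.  24.2  9.2]
```

```bash
python3 - <<'E'
from h import *
a,_=grab("wrist");b,_=grab("scene")
x=cv2.resize(a[150:384,100:412],(800,600),interpolation=cv2.INTER_CUBIC)
y=cv2.resize(b[200:280,170:280],(800,582),interpolation=cv2.INTER_CUBIC)
m=np.hstack([cv2.resize(x,(400,300)),cv2.resize(y,(400,300))])
cv2.imwrite("pics/w5.png",m[:,:,::-1])
E
```

```text
(no output)
```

View pics/w5.png

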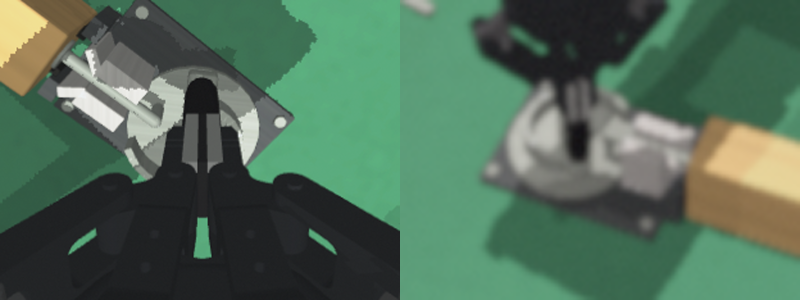

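The fingers have shut beside the knob. It stands at about (203,88) in the left crop, just outward of the fingertips. I'll measure the offset.

```bash
python3 - <<'E'
from h import *
s=load("wrist");o=ctrl.get_obs();Rm=rot(o);t=np.array(o["eef_pos"])*1000
print(t)
for u,v in [(203,85),(203,80),(203,92),(203,100),(203,108),(195,120),(213,130),(195,150)]:
    U=100+u*2*312/800;V=150+v*2*234/600
    p=at(s,U,V)*1000;print((u,v),p.round(1),Rm.inv().apply(p-t).round(1))
E
```

```text
[ 615.53280095 -139.79004072   66.23243086]
(203, 85) [ 622.8 -137.7   71.8] [-5.6  1.2 -7.5]
(203, 80) [ 622.8 -137.7   65.1] [ 1.1  1.2 -7.5]
(203, 92) [ 622.7 -137.7   80.1] [-13.9   1.2  -7.4]
(203, 100) [ 622.8 -137.6   89.3] [-23.1   1.1  -7.5]
(203, 108) [ 622.6 -137.7   96.9] [-30.6   1.1  -7.3]
(195, 120) [ 623.8 -133.7  113.2] [-47.   -2.  -10.1]
(213, 130) [ 626.1 -140.   119.9] [-53.6   4.7  -9.5]
(195, 150) [ 623.8 -134.1  134.2] [-67.9  -1.6  -9.9]
```

```bash
python3 - <<'E'
from h import *
s=load("wrist");o=ctrl.get_obs();Rm=rot(o);t=np.array(o["eef_pos"])*1000
def q(u,v): return 100+u*.78,150+v*.78
for X in (8,0,-19,-36,-41,-50):
  for z in (-11,-8.5):
    P=(Rm.apply([X,0,z])+t)/1000;u,v=proj(s,[P])[0];print(X,z,((u-100)/.78).round(),((v-150)/.78).round())
for v in range(70,175,6):
    r=[]
    for u in (180,188,195,203,211,219,226):
        U,V=q(u,v);p=Rm.inv().apply(at(s,U,V)*1000-t);r.append("%d,%d,%d"%tuple(p))
    print(v,r)
E
```

```text
8 -11 201.0 69.0
8 -8.5 201.0 73.0
0 -11 201.0 74.0
0 -8.5 201.0 79.0
-19 -11 200.0 89.0
-19 -8.5 200.0 94.0
-36 -11 200.0 106.0
-36 -8.5 200.0 111.0
-41 -11 200.0 111.0
-41 -8.5 200.0 117.0
-50 -11 200.0 122.0
-50 -8.5 200.0 128.0
70 ['53,-13,6', '54,-8,6', '13,-3,-8', '14,1,-7', '54,6,6', '59,11,8', '59,16,8']
76 ['53,-13,10', '10,-6,-6', '10,-2,-6', '9,1,-6', '8,5,-6', '54,11,10', '54,16,11']
82 ['53,-13,14', '9,-6,-3', '0,-2,-7', '-2,1,-7', '2,5,-5', '53,11,14', '54,16,15']
88 ['53,-13,19', '-3,-6,-5', '-9,-2,-7', '-9,1,-7', '-6,5,-6', '54,11,19', '53,16,19']
94 ['53,-13,23', '-10,-6,-4', '-15,-2,-6', '-15,1,-7', '-12,4,-5', '53,11,23', '53,16,23']
100 ['54,-13,28', '-18,-5,-5', '-22,-2,-7', '-23,1,-7', '-179,0,-79', '52,11,27', '54,16,27']
106 ['53,-13,32', '-24,-5,-5', '-29,-2,-7', '-29,1,-7', '-26,4,-6', '42,11,26', '49,16,30']
112 ['52,-13,35', '-30,-5,-5', '-33,-2,-6', '-32,1,-6', '-32,4,-6', '37,11,28', '40,15,29']
118 ['54,-14,41', '-43,-4,-9', '-44,-2,-9', '-43,1,-9', '-44,4,-9', '-30,8,-2', '37,15,32']
124 ['53,-14,45', '-49,-4,-9', '-49,-1,-9', '-48,1,-9', '-50,4,-10', '-48,7,-9', '53,17,45']
130 ['-47,-7,-5', '-53,-4,-9', '-53,-1,-9', '-53,1,-9', '-53,3,-9', '-53,6,-9', '-45,10,-5']
136 ['-51,-7,-5', '-58,-4,-9', '-57,-1,-9', '-58,1,-9', '-58,3,-9', '-57,6,-9', '-51,9,-5']
142 ['-54,-7,-5', '-61,-4,-9', '-62,-1,-9', '-61,1,-9', '-62,3,-9', '-61,6,-8', '-55,9,-5']
148 ['-58,-7,-4', '-65,-4,-8', '-65,-1,-9', '-65,1,-9', '-65,3,-9', '-66,6,-10', '-59,9,-5']
154 ['-63,-6,-5', '-69,-3,-9', '-69,-1,-9', '-69,1,-9', '-69,3,-9', '-70,6,-9', '-63,9,-5']
160 ['-67,-6,-5', '-72,-3,-9', '-72,-1,-9', '-73,0,-9', '-73,3,-9', '-73,6,-9', '-66,8,-5']
166 ['-80,-5,-11', '-77,-3,-10', '-73,-1,-7', '-74,0,-8', '-74,3,-8', '-77,5,-9', '-80,7,-12']
172 ['-82,-5,-11', '-80,-3,-9', '-80,-1,-10', '-74,0,-6', '-80,3,-10', '-80,5,-9', '-82,7,-11']
```

Depth shows the knob centred between the fingers. The shut fingertips end about 39 mm behind the nominal TCP, at z of about 105, so they closed just above the knob top at 102. I'll open, go down step by step watching the force, and close again.

Request:
{"method": "step_arm", "body": {
  "motion": [
    [-3,0,0,0,0,0,0],
    [-3,0,0,0,0,0,0],
    [-3,0.5,1,0,0,0,0],
    [0,0.5,1,0,0,0,0],
    [8,0.5,1,0,0,0,0],
    [14,0.5,1,0,0,0,0],
    [20,0.5,1,0,0,0,0],
    [20,0.5,1,0,0,0,0]
  ]
}}

```text
time_s: 15.55
eef_pos: [0.6143, -0.1404, 0.0454]
eef_rot: [-0.155, -0.689, -0.155, 0.69]
wrist_force: [-0.3, 1.1, -0.1]
opening: 1.004
```

```bash
python3 - <<'E'
from h import *
st()
a,_=grab("wrist")
cv2.imwrite("pics/w6.png",cv2.resize(a,(800,600),interpolation=cv2.INTER_CUBIC)[:,:,::-1])
E
```

```text
t 15.55 th 19.3 r 48.5 z 45.4 Fr 0.1 Ft -1.1 Fz -0.1 op 1.004 cam 5.6930000000000005
```

View pics/w6.png

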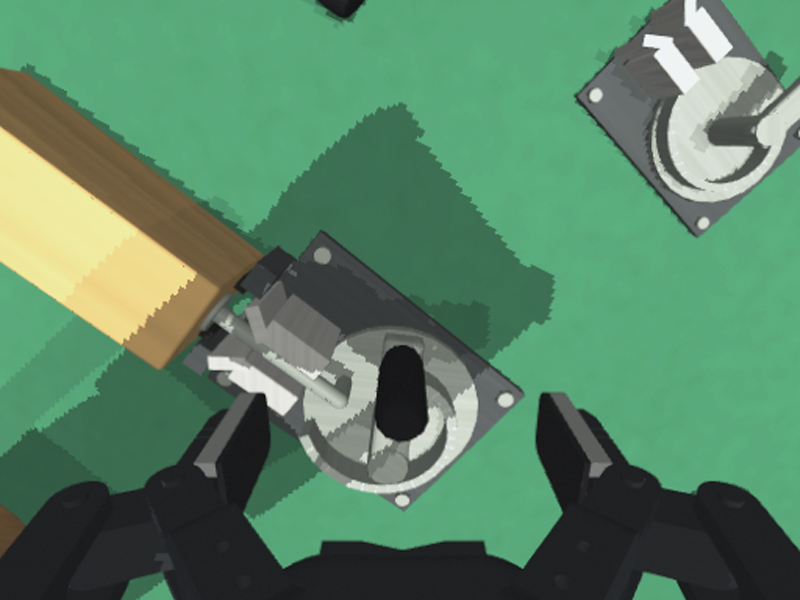

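Request:
{"method": "step_arm", "body": {
  "motion": [
    [8,0,0,0,0,0,0],
    [15,0,0,0,0,0,0],
    [17,0,0,0,0,0,0],
    [17,0,0,0,0,0,0]
  ]
}}

```text
time_s: 16.1
eef_pos: [0.6147, -0.1406, 0.029]
eef_rot: [-0.155, -0.69, -0.155, 0.69]
wrist_force: [0.6, -0.2, 0.1]
opening: 1.0
```

Request:
{"method": "step_arm", "body": {
  "motion": [
    [0,0,0,0,0,0,150],
    [0,0,0,0,0,0,255],
    [0,0,0,0,0,0,255],
    [0,0,0,0,0,0,255]
  ]
}}

```text
time_s: 16.6
eef_pos: [0.615, -0.1407, 0.0296]
eef_rot: [0.155, 0.69, 0.155, -0.69]
wrist_force: [-1.7, -0.5, 0.9]
opening: 0.182
```

```bash
python3 - <<'E'
from h import *
o,p,th=st()
print(p)
arc(np.degrees(th),[3,7,12,17,22,27,32,37,40],50)
E
```

```text
t 16.6 th 18.8 r 49.1 z 29.6 Fr -1.8 Ft -0.1 Fz 0.9 op 0.182 cam 5.703
[ 615.00391516 -140.67683064   29.60143053]
3 [0.  2.6 0.4]
7 [0.  6.  1.1]
12 [ 0.  10.2  2.3]
17 [ 0.  14.3  3.8]
22 [ 0.  18.2  5.8]
27 [ 0.  21.9  8. ]
32 [ 0.  25.5 10.6]
37 [ 0.  28.7 13.4]
40 [ 0.  30.6 15.3]
```

Request:
{"method": "step_arm", "body": {
  "motion": [
    [0,2.6,0.4,0,0,0,255],
    [0,6,1.1,0,0,0,255],
    [0,10.2,2.3,0,0,0,255],
    [0,14.3,3.8,0,0,0,255],
    [0,18.2,5.8,0,0,0,255],
    [0,21.9,8,0,0,0,255],
    [0,25.5,10.6,0,0,0,255],
    [0,28.7,13.4,0,0,0,255],
    [0,30.6,15.3,0,0,0,255]
  ]
}}

```text
time_s: 17.73
eef_pos: [0.6135, -0.1747, 0.0295]
eef_rot: [-0.155, -0.69, -0.155, 0.69]
wrist_force: [-4.8, 4.4, 7.4]
opening: 0.179
```

```bash
python3 - <<'E'
from h import *
o,p,th=st()
print(p)
arc(-21.2,[3,7,12,17,22,27,32,37,42,45],50)
E
```

```text
t 17.725 th -22.1 r 48.6 z 29.5 Fr -6.1 Ft -2.3 Fz 7.4 op 0.179 cam 0.13
[ 613.50422805 -174.73451431   29.49503587]
3 [-0.   1.8  1.9]
7 [-0.   3.9  4.7]
12 [-0.   6.4  8.3]
17 [-0.   8.5 12.1]
22 [-0.  10.2 16.1]
27 [-0.  11.7 20.2]
32 [-0.  12.7 24.5]
37 [ 0.  13.4 28.8]
42 [ 0.  13.7 33.1]
45 [ 0.  13.7 35.7]
```

Request:
{"method": "step_arm", "body": {
  "motion": [
    [0,1.2,2.3,0,0,0,255],
    [0,3.0,5.6,0,0,0,255],
    [0,5.5,9.2,0,0,0,255],
    [0,7.6,13,0,0,0,255],
    [0,9.3,17,0,0,0,255],
    [0,10.8,21.1,0,0,0,255],
    [0,11.8,25.4,0,0,0,255],
    [0,12.5,29.7,0,0,0,255],
    [0,12.8,34,0,0,0,255],
    [0,12.8,36.6,0,0,0,255]
  ]
}}

```text
time_s: 18.98
eef_pos: [0.5866, -0.2018, 0.0295]
eef_rot: [0.155, 0.69, 0.155, -0.69]
wrist_force: [0.9, 4.9, 5.2]
opening: 0.179
```

```bash
sed -i 's/^AX=.*/AX=np.array([567.4,-156.1])/' h.py; python3 - <<'E'
from h import *
o,p,th=st()
print(p)
arc(-66.2,[3,7,12,17,22,27,32,37,42,45],50)
E
```

```text
t 18.975 th -67.2 r 49.6 z 29.5 Fr -4.2 Ft -2.7 Fz 5.2 op 0.179 cam 0.92
[ 586.60502322 -201.83648436   29.50909133]
3 [-0.  -0.1  2.6]
7 [-0.  -0.5  6.1]
12 [-0.  -1.4 10.4]
17 [-0.  -2.6 14.6]
22 [-0.  -4.1 18.6]
27 [-0.  -6.1 22.5]
32 [-0.  -8.3 26.3]
37 [ -0.  -10.9  29.8]
42 [ -0.  -13.7  33.1]
45 [ -0.  -15.6  35. ]
```

Request:
{"method": "step_arm", "body": {
  "motion": [
    [0,-0.7,2.4,0,0,0,255],
    [0,-1.3,5.7,0,0,0,255],
    [0,-2.2,10,0,0,0,255],
    [0,-3.4,14.2,0,0,0,255],
    [0,-4.9,18.2,0,0,0,255],
    [0,-6.9,22.1,0,0,0,255],
    [0,-9.1,25.9,0,0,0,255],
    [0,-11.7,29.4,0,0,0,255],
    [0,-14.5,32.7,0,0,0,255],
    [0,-16.4,34.6,0,0,0,255]
  ]
}}

```text
time_s: 20.23
eef_pos: [0.5484, -0.2021, 0.0295]
eef_rot: [0.155, 0.69, 0.155, -0.69]
wrist_force: [5.2, 2.4, 5.5]
opening: 0.181
```

```bash
python3 - <<'E'
from h import *
o,p,th=st()
print(p)
arc(-111.2,[2,5,8,11,14,17,20],50)
E
```

```text
t 20.225 th -112.5 r 49.8 z 29.5 Fr -4.2 Ft -3.8 Fz 5.5 op 0.181 cam 1.71
[ 548.36674359 -202.12253228   29.54418389]
2 [-0.  -1.3  1.2]
5 [-0.  -3.3  2.9]
8 [-0.  -5.4  4.4]
11 [-0.  -7.6  5.9]
14 [-0.  -9.8  7.2]
17 [ -0.  -12.1   8.5]
20 [ -0.  -14.5   9.6]
```

Request:
{"method": "step_arm", "body": {
  "motion": [
    [0,-1.7,0.8,0,0,0,255],
    [0,-3.8,2.4,0,0,0,255],
    [0,-5.9,3.9,0,0,0,255],
    [0,-8.1,5.4,0,0,0,255],
    [0,-8.1,5.4,0,0,0,255]
  ]
}}

```text
time_s: 20.85
eef_pos: [0.5399, -0.1976, 0.0295]
eef_rot: [0.155, 0.69, 0.155, -0.69]
wrist_force: [2.3, -0.1, 6.0]
opening: 0.18
```

```bash
python3 - <<'E'
from h import *
o,p,th=st()
arc(-122.2,[2,4,6,8,10],50)
E
```

```text
t 20.85 th -123.6 r 49.8 z 29.5 Fr -1.2 Ft -1.9 Fz 6.0 op 0.18 cam 1.9
2 [-0.  -1.5  0.9]
4 [-0.  -3.   1.8]
6 [-0.  -4.6  2.6]
8 [-0.  -6.1  3.3]
10 [-0.  -7.7  4. ]
```

Request:
{"method": "step_arm", "body": {
  "motion": [
    [0,-1.5,0.9,0,0,0,255],
    [0,-3,1.8,0,0,0,255],
    [0,-4.6,2.6,0,0,0,255]
  ]
}}

```text
time_s: 21.22
eef_pos: [0.5359, -0.1947, 0.0295]
eef_rot: [0.155, 0.69, 0.155, -0.69]
wrist_force: [3.7, -2.1, 4.3]
opening: 0.181
```

```bash
python3 - <<'E'
from h import *
o,p,th=st()
arc(-128.2,[2,4,6,8,10],50)
E
```

```text
t 21.225 th -129.2 r 49.8 z 29.5 Fr -0.7 Ft -4.2 Fz 4.3 op 0.181 cam 2.0
2 [-0.  -1.6  0.8]
4 [-0.  -3.2  1.4]
6 [-0.  -4.8  2.1]
8 [-0.  -6.4  2.7]
10 [-0.  -8.1  3.2]
```

Request:
{"method": "step_arm", "body": {
  "motion": [
    [0,-1.6,0.8,0,0,0,255],
    [0,-3.2,1.4,0,0,0,255],
    [0,-4.8,2.1,0,0,0,255]
  ]
}}

```text
time_s: 21.6
eef_pos: [0.5324, -0.1916, 0.0296]
eef_rot: [0.156, 0.69, 0.154, -0.689]
wrist_force: [6.5, -4.5, 1.8]
opening: 0.185
```

```bash
python3 - <<'E'
from h import *
o,p,th=st()
arc(-134.2,[2,4,6,8,10],50)
E
```

```text
t 21.6 th -134.6 r 49.8 z 29.6 Fr -1.4 Ft -7.7 Fz 1.8 op 0.185 cam 2.09
2 [-0.  -1.6  0.6]
4 [-0.  -3.3  1.1]
6 [-0.  -5.   1.6]
8 [-0.  -6.7  2. ]
10 [-0.  -8.4  2.3]
```

Request:
{"method": "step_arm", "body": {
  "motion": [
    [0,-1.6,0.6,0,0,0,255],
    [0,-3.3,1.1,0,0,0,255]
  ]
}}

```text
time_s: 21.85
eef_pos: [0.5304, -0.1895, 0.0296]
eef_rot: [0.156, 0.691, 0.154, -0.689]
wrist_force: [8.3, -6.5, -0.2]
opening: 0.181
```

```bash
python3 - <<'E'
from h import *
o,p,th=st()
arc(-138.2,[1,2,3,4,6],50)
E
```

```text
t 21.85 th -138.0 r 49.8 z 29.6 Fr -1.8 Ft -10.3 Fz -0.2 op 0.181 cam 2.15
1 [-0.  -0.8  0.2]
2 [-0.  -1.7  0.5]
3 [-0.  -2.5  0.7]
4 [-0.  -3.4  0.9]
6 [-0.  -5.1  1.2]
```

Request:
{"method": "step_arm", "body": {
  "motion": [
    [0,-0.4,0.1,0,0,0,255],
    [0,-0.4,0.1,0,0,0,255]
  ]
}}

```text
time_s: 22.1
eef_pos: [0.5301, -0.1891, 0.0296]
eef_rot: [0.156, 0.691, 0.154, -0.689]
wrist_force: [8.0, -6.1, 1.4]
opening: 0.181
```

```bash
python3 - <<'E'
from h import *
st()
E
```

```text
t 22.1 th -138.5 r 49.8 z 29.6 Fr -1.9 Ft -9.9 Fz 1.4 op 0.181 cam 2.16
```

Request:
{"method": "step_arm", "body": {
  "motion": [
    [0,-0.7,0.2,0,0,0,255],
    [0,-1.2,0.3,0,0,0,255]
  ]
}}

```text
time_s: 22.35
eef_pos: [0.5294, -0.1884, 0.0296]
eef_rot: [0.156, 0.691, 0.154, -0.689]
wrist_force: [7.2, -6.2, -0.3]
opening: 0.182
```

```bash
python3 - <<'E'
from h import *
st()
E
```

```text
t 22.35 th -139.6 r 49.9 z 29.6 Fr -1.5 Ft -9.4 Fz -0.3 op 0.182 cam 2.18
```

Request:
{"method": "step_arm", "body": {
  "motion": [
    [0,-0.7,0.2,0,0,0,255]
  ]
}}

```text
time_s: 22.48
eef_pos: [0.529, -0.1879, 0.0296]
eef_rot: [0.156, 0.691, 0.154, -0.689]
wrist_force: [7.9, -6.4, 0.3]
opening: 0.18
```

Request:
{"method": "step_arm", "body": {
  "motion": [
    [0,-0.7,0.2,0,0,0,255]
  ]
}}

```text
time_s: 22.6
eef_pos: [0.5285, -0.1873, 0.0296]
eef_rot: [0.156, 0.691, 0.154, -0.689]
wrist_force: [8.0, -6.1, 0.5]
opening: 0.18
```

```bash
python3 - <<'E'
from h import *
st()
E
```

```text
t 22.6 th -141.3 r 49.9 z 29.6 Fr -2.5 Ft -9.7 Fz 0.5 op 0.18 cam 2.21
```

Request:
{"method": "step_arm", "body": {
  "motion": [
    [0,-0.9,0.2,0,0,0,255],
    [0,-1.8,0.3,0,0,0,255]
  ]
}}

```text
time_s: 22.85
eef_pos: [0.5273, -0.1858, 0.0296]
eef_rot: [0.156, 0.691, 0.154, -0.689]
wrist_force: [6.8, -6.1, 0.2]
opening: 0.178
```

```bash
python3 - <<'E'
from h import *
st()
a,_=grab("top")
cv2.imwrite("pics/t4.png",cv2.resize(a[100:210,200:340],(764,600),interpolation=cv2.INTER_CUBIC)[:,:,::-1])
st()
E
```

```text
t 22.85 th -143.5 r 49.9 z 29.6 Fr -1.9 Ft -9.0 Fz 0.2 op 0.178 cam 2.25
t 22.9 th -143.7 r 49.9 z 29.6 Fr -1.8 Ft -9.0 Fz 1.7 op 0.183 cam 2.25
```

View pics/t4.png

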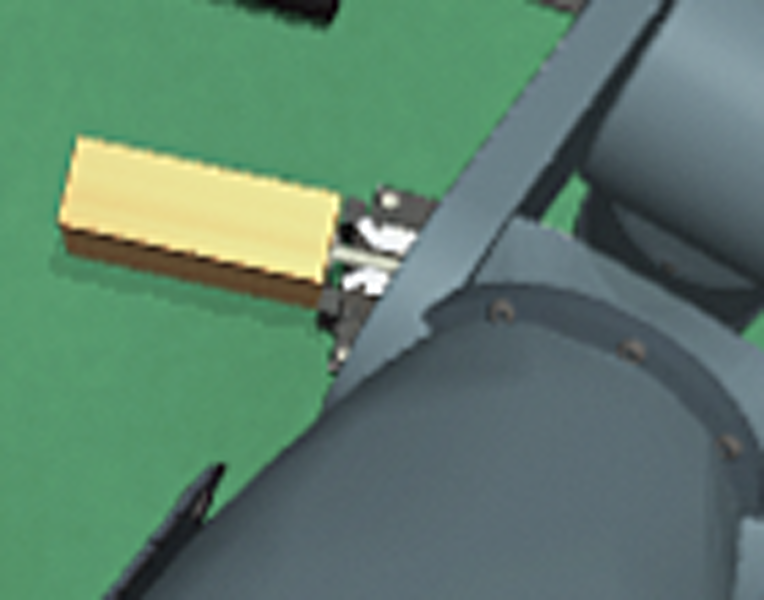

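```bash
python3 - <<'E'
from h import *
a,_=grab("wrist")
cv2.imwrite("pics/w7.png",cv2.resize(a[130:384,80:420],(800,598),interpolation=cv2.INTER_CUBIC)[:,:,::-1])
st()
s=load("wrist");k=340/800;o=ctrl.get_obs();Rm=rot(o);t=np.array(o["eef_pos"])*1000
for z in (58,102):
  for r in (0,50):
    pass
P=[[.5674,-.1561,.058],[*(t[:2]/1000),.058]]
print((proj(s,P)-[80,130])/k)
E
```

```text
t 22.95 th -143.8 r 49.9 z 29.6 Fr -1.6 Ft -7.4 Fz 0.1 op 0.183 cam 2.25
[[371.10259354  65.93133833]
 [415.04094906 268.73999833]]
```

View pics/w7.png

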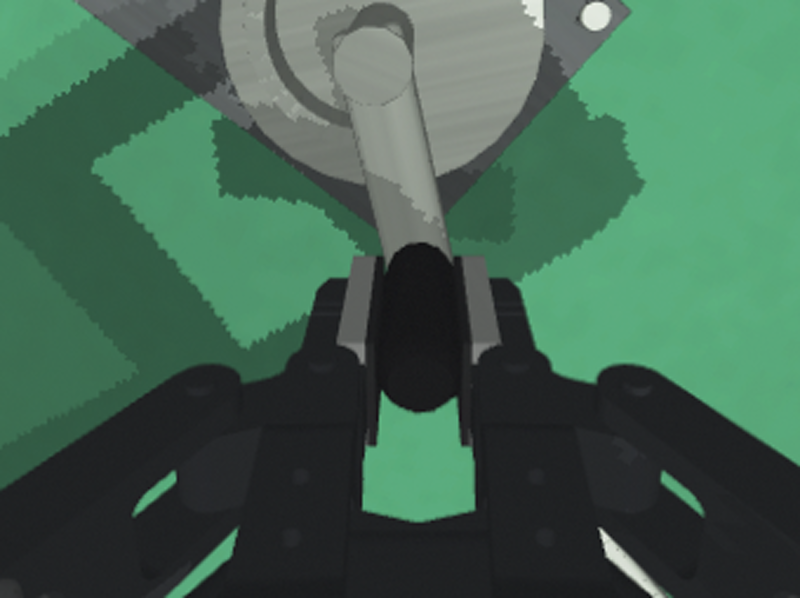

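Request:
{"method": "step_arm", "body": {
  "motion": [
    [0,-1,0.2,0,0,0,255],
    [0,-2,0.3,0,0,0,255]
  ]
}}

```text
time_s: 23.2
eef_pos: [0.5261, -0.1842, 0.0296]
eef_rot: [0.156, 0.691, 0.154, -0.689]
wrist_force: [6.6, -6.6, 0.9]
opening: 0.18
```

```bash
python3 -c "
from h import *
st()"
```

```text
t 23.2 th -145.8 r 49.9 z 29.6 Fr -1.8 Ft -9.1 Fz 0.9 op 0.18 cam 2.29
```

Request:
{"method": "step_arm", "body": {
  "motion": [
    [0,-1,0.1,0,0,0,255]
  ]
}}

```text
time_s: 23.32
eef_pos: [0.5255, -0.1833, 0.0296]
eef_rot: [0.156, 0.691, 0.154, -0.689]
wrist_force: [6.7, -7.3, 0.2]
opening: 0.176
```

```bash
python3 -c "
from h import *
st()"
```

```text
t 23.325 th -147.0 r 49.9 z 29.6 Fr -1.6 Ft -9.8 Fz 0.2 op 0.176 cam 2.31
```

Request:
{"method": "step_arm", "body": {
  "motion": [
    [0,-1,0.1,0,0,0,255]
  ]
}}

```text
time_s: 23.45
eef_pos: [0.5251, -0.1826, 0.0296]
eef_rot: [0.156, 0.691, 0.154, -0.689]
wrist_force: [6.4, -7.1, -0.2]
opening: 0.182
```

```bash
python3 -c "
from h import *
st()"
```

```text
t 23.45 th -147.9 r 49.9 z 29.6 Fr -1.6 Ft -9.5 Fz -0.2 op 0.182 cam 2.32
```

Request:
{"method": "step_arm", "body": {
  "motion": [
    [0,-1,0,0,0,0,255]
  ]
}}

```text
time_s: 23.58
eef_pos: [0.5247, -0.182, 0.0296]
eef_rot: [0.156, 0.691, 0.154, -0.689]
wrist_force: [7.1, -8.8, -0.2]
opening: 0.182
```

```bash
python3 -c "
from h import *
st()"
```

```text
t 23.575 th -148.8 r 49.9 z 29.6 Fr -1.5 Ft -11.2 Fz -0.2 op 0.182 cam 2.34
```

Request:
{"method": "step_arm", "body": {
  "motion": [
    [0,-0.8,0,0,0,0,255]
  ]
}}

```text
time_s: 23.7
eef_pos: [0.5244, -0.1814, 0.0296]
eef_rot: [0.157, 0.691, 0.154, -0.689]
wrist_force: [6.6, -9.9, -1.2]
opening: 0.182
```

```bash
python3 -c "
from h import *
st()"
```

```text
t 23.7 th -149.5 r 49.9 z 29.6 Fr -0.6 Ft -11.9 Fz -1.2 op 0.182 cam 2.35
```

Request:
{"method": "step_arm", "body": {
  "motion": [
    [0,0.8,0,0,0,0,255],
    [0,0.8,0,0,0,0,150],
    [0,0.8,0,0,0,0,0],
    [0,0.8,0,0,0,0,0],
    [0,0.8,0,0,0,0,0],
    [-30,0.8,0,0,0,0,0],
    [-80,0.8,0,0,0,0,0],
    [-140,0.8,0,0,0,0,0],
    [-190,0.8,0,0,0,0,0],
    [-200,0.8,0,0,0,0,0]
  ]
}}

```text
time_s: 24.95
eef_pos: [0.5255, -0.181, 0.2339]
eef_rot: [0.157, 0.692, 0.153, -0.688]
wrist_force: [-0.0, -0.3, -0.5]
opening: 1.004
```

Request:
{"method": "step_arm", "body": {
  "motion": [
    [0,0,40,0,0,0,0],
    [0,0,70,0,0,0,0],
    [0,0,80,0,0,0,0],
    [0,0,80,0,0,0,0],
    [0,0,80,0,0,0,0]
  ]
}}

```text
time_s: 25.58
eef_pos: [0.4518, -0.2139, 0.229]
eef_rot: [0.155, 0.69, 0.155, -0.69]
wrist_force: [-0.2, 0.2, 0.1]
opening: 1.002
```

```bash
python3 - <<'E'
from h import *
st()
a,_=grab("wrist")
cv2.imwrite("pics/w8.png",cv2.resize(a,(800,600),interpolation=cv2.INTER_CUBIC)[:,:,::-1])
E
```

```text
t 25.575 th -153.4 r 129.2 z 229.0 Fr 0.1 Ft 0.3 Fz 0.1 op 1.002 cam 2.42
```

```bash
python3 - <<'E'
from h import *
s=load("wrist");d=s["d"]
v,u=np.mgrid[0:384,0:512];fx,fy,cx,cy=s["K"];Km=np.array([[fx,0,cx],[0,fy,cy],[0,0,1]])
n=cv2.undistortPoints(np.stack([u,v],-1).reshape(-1,1,2).astype(float),Km,s["dist"])[:,0]
P=np.c_[n,np.ones(len(n))]*d.reshape(-1,1);W=(P@s["T"][:3,:3].T+s["T"][:3,3])*1000
r=np.hypot(*(W[:,:2]-AX).T);ok=d.ravel()>.15
k=W[ok&(abs(W[:,2]-101)<4)&(r<80)]
c=(k[:,:2].max(0)+k[:,:2].min(0))/2;e=c-AX;th=np.arctan2(e[1],e[0]);print("knob",len(k),c,np.hypot(*e),"cam",(np.radians(-14.7)-th)%6.283)
a=np.radians(75.3);E=np.array([np.cos(a),np.sin(a)]);N=np.array([-E[1],E[0]])
b=W[ok&(abs(W[:,2]-60)<2)&((W[:,:2]-AX)@E>80)&((W[:,:2]-AX)@E<260)&(abs((W[:,:2]-AX)@N)<40)]
q=np.c_[(b[:,:2]-AX)@E,(b[:,:2]-AX)@N]
print("wood",len(q),np.percentile(q[:,0],[.5,99.5]).round(1),np.percentile(q[:,1],[.5,99.5]).round(1),"z",np.median(b[:,2]))
for lo,hi in((95,120),(140,200)):
    m=(q[:,0]>lo)&(q[:,0]<hi)
    if m.any(): print(lo,np.percentile(q[m,1],[1,99]).round(1))
E
```

```text
knob 236 [ 525.52015093 -182.60630982] 49.56315384034781 cam 2.320759765154668
wood 1 [95.7 95.7] [22. 22.] z 58.68603374109638
95 [22. 22.]
```

```bash
python3 - <<'E'
from h import *
grab("top");s=load("top");d=s["d"]
v,u=np.mgrid[0:384,0:512];fx,fy,cx,cy=s["K"];Km=np.array([[fx,0,cx],[0,fy,cy],[0,0,1]])
n=cv2.undistortPoints(np.stack([u,v],-1).reshape(-1,1,2).astype(float),Km,s["dist"])[:,0]
W=(np.c_[n,np.ones(len(n))]*d.reshape(-1,1)@s["T"][:3,:3].T+s["T"][:3,3])*1000
a=np.radians(75.3);E=np.array([np.cos(a),np.sin(a)]);N=np.array([-E[1],E[0]])
q=np.c_[(W[:,:2]-AX)@E,(W[:,:2]-AX)@N]
m=(abs(W[:,2]-60)<4)&(q[:,0]>80)&(q[:,0]<260)&(abs(q[:,1])<45);c,sz,ang=cv2.minAreaRect(q[m].astype(np.float32))
print("wood centre",c,sz,ang,np.median(W[m,2]))
ctrl.hand_in();print(ctrl.get_obs()["time_s"])
E
```

```text
wood centre (160.30584716796875, 2.2260684967041016) (129.86587524414062, 45.54771041870117) 2.2529385089874268 59.87684888513867
the job is handed in; nothing more can be done
the job is handed in; nothing more can be done
```

The hook board is clamped against the end stop and the job is handed in. I slid its bolt into the slot of the middle-sized clamp with the hook in the cam's mouth. Then I swung the crank clockwise from about -0.6 to 2.35 rad, let go and backed away.

**How tight it is:** In the last three moving steps, the force along the knob's path read 9.5, 11.2 and 11.9 N. I stopped there, within the 10–12 N target and under the 15 N limit. The readings were noisy: they touched 10.3 N at 2.15 rad, then sat at about 9–10 N until about 2.32 rad. I took the rise after that as the real tightening.

**Final checks:**
- **Cam:** after letting go, the knob measured at about 2.32 rad, so the cam held within measuring error. The wrist force was near zero.
- **Board:** it stands at bench height with its origin at 160.3 mm (nominal about 159). The top camera puts it 2 mm to the side and 2° off, which is about the limit of that camera.
- **Last picture:** I had used all 12 picture views, so I checked the final state from depth data only and did not look at it.
- **Plain board and jar:** I never moved near enough to touch them, but did not measure them again at the end.

**One problem:** the first grasp of the knob closed above it. The fingertips sit about 39 mm higher than the stated TCP, so I opened, went lower and gripped it properly. This means the board had been carried by only the top few millimetres of its wood, but it did not slip.

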